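Open the quick clamp to its end stop

TASK

Open the quick clamp fully, ready for the next part: press down the release paddle on top of its sliding jaw and, keeping it pressed, push the jaw back along the toothed bar until it meets the end stop. Then let the paddle spring up again. Leave the tool case, the pump, the brake lever and the tray where they are.

Things in the scene. Friction and masses are not known exactly. Their poses are not given: they have to be found in the camera images.
- clamp: Dark steel quick clamp, fixed to the table by a black suction foot. Origin: under the foot's centre, on the table; x along the toothed bar in the opening direction, z up. Fixed jaw block at x -125 to -91 mm, 70 mm wide, 94 mm high. Bar 22 mm wide, its teeth's top 57 mm above the table. End stop block: face at x = +118 mm, 46 mm wide, 66 mm high. Low suction lever on the +y side, to y = 85 mm.
- jaw (a joint): Sliding jaw, m: 0 shut, 0.105 on the end stop (fully open). 104 mm long; its rubber front is at clamp x = -91 mm + this value; front plate 70 mm wide, 94 mm high, 20 mm thick, its back plate 72 mm behind that. About 2 N friction while the release is pressed; with the release up a pawl in saw teeth of 6 mm pitch stops it opening, but it can still be pushed shut.
- release (a joint): Release paddle, a sprung rocker on top of the sliding jaw, rad: 0 up (pawl in the teeth), 0.26 pressed right down on its stop; from about 0.14 the pawl is clear of the teeth. It springs back when let go. Pressing it right down at point paddle takes about 5 N.
- paddle (a point): Point to press on the ridged steel release paddle, on the bar's centre line; travels with the jaw. The paddle is 40 mm wide across the bar and reaches from 20 mm before this point to 14 mm past it (along clamp x); 18 mm past it stands the jaw's back plate. Up, it rises 15 degrees towards the back plate, this point 75 mm above the table; pressed down it is level, top 68 mm above the table.
- back_plate (a point): Middle of the top edge of the front face (towards the paddle) of the sliding jaw's upright back plate, 90 mm above the table; travels with the jaw. Plate 44 mm wide, 12 mm thick, standing 22 mm above the pressed paddle: a finger pressing the paddle pushes the jaw back by leaning on this face.
- case: Closed aluminium tool case, 240 x 340 mm, 123 mm high, 4 kg, with two press-button latches. Origin under its centre. Leave it.
- pump: Black plastic hand pump lying along its x axis, 260 mm long, 40 mm thick. Origin on the table under its middle. Leave it.
- brake_lever: Chrome brake lever lying flat along its x axis, 185 mm long, 20 mm high, with a round handlebar band at the -x end. Origin on the table near its middle. Leave it.
- tray: Green ceramic tray with valve caps, 130 x 90 mm, 24 mm high. Origin under its centre. Leave it.

How it is judged:
By the outcome, as a careful person would: the job done as asked, in the order asked, and still so for the second after the job is handed in, with the robot touching nothing.
It also fails if it takes over 35 s, if anything falls off the work surface, if the arm or the gripper's body presses on something with over 40 N, if the wrist force passes 120 N, or if a joint passes its speed limit or range.

ROBOT

A 7-joint arm with a two-finger parallel gripper is mounted at the origin on the work surface. World frame = base frame: x ahead of the robot, y to its left, z up, the work surface at z = 0. Lengths are in mm, angles in rad, forces in N, time in s.
With the tool pointing down it reaches from about 350 to 900 mm from the base axis. Payload 7.2 kg.
Tool frame: the origin (TCP) lies midway between the tips of the shut fingers; the grasp point (between the pads) lies 19 mm behind it; z points along the fingers, y is the line along which they close (so a half turn about z gives the same grasp; the last joint's range is limited). The gripper opens to 85 mm and grips with 20 to 120 N. Pads are 22 mm wide; open, the fingers measure 114 mm over their backs; the gripper's body (76 mm by 85 mm) begins 54 mm behind the grasp point. The pads swing forward as they close: fully open they stand 13 mm farther back than shut.
Start: joints at [-1.268, 0.411, -0.013, 1.596, 0.006, 1.134, -0.082], TCP at [226.485, 582.523, 231.297] pointing down, gripper open.
Joint ranges: [-2.95, 2.95], [-0.29, 1.99], [-1.47, 1.44], [0.14, 2.54], [-1.03, 4.17], [0.13, 1.85], [-2.86, 2.86]. Speed limits (rad/s): [2.39, 2.39, 3.01, 3.01, 3.14, 3.14, 3.14].

INTERFACE

Orientations are given as a rotation vector (axis times angle).
In Python, from bench import manip gives the robot as it stands. The module is installed in compiled form; this text tells all that it offers.
- The arm moves only by the tool step_arm, never from a script. Its argument "moves" is text: rows parted by semicolons, each of 5 numbers parted by spaces: the opening, from 0 (shut) to 1 (fully open), then the shift along the tool's x, y, z each as a share of 0.8 m, from -1 to 1, then the turn about the tool's z as a share of 2 rad, from -1 to 1. A call has 1 to 5 rows; each row is the pose to reach, as a shift and turn from the pose commanded when the call began, along the tool's axes at that moment; what a row does not reach only later rows make up. A row lasts 1/10 s, in which the tool goes at most 50 mm and 8.59 degrees, less where a joint would pass 70% of its speed; a pose out of reach is approached as far as the arm can. A call with a number of a shift or a turn outside -1 to 1 is refused whole. A call with a gripper value outside its range is refused whole. The fingers move at their own pace and stop on an object; "force" is the grip in N (left out, the last holds). Time passes only in rows, so rows that repeat a pose let the fingers close. It gives the time, the measured TCP pose, the force, the opening and the grip force at its end, in the units of the state.
- manip.observe(): the state, without advancing time (a new reading comes with each control period).
- manip.capture(name): name is "side" or "top" or "wrist"; returns a dict with "img" (384x512x3 uint8, red, green, blue), "K" (3x3 intrinsics, pixels), "dist_coeffs" ([k1, k2, p1, p2, k3] as OpenCV has them; the pictures are not rectified), "R" (3x3) and "t" (3): a world point X has camera coordinates R X + t. Camera axes: x right, y down, z forward; pixel columns grow to the right and rows downward; lengths in mm; the calibration is good to about 2 mm. A picture is of the moment at which its call begins. There is no depth.
- manip.hand_in(): hands the job in; it is judged then, once.
The state is a dict: "clock": time; "qpos": joint angles; "joint_velocities": joint speeds; "tau": joint torques, N m; "tcp_pos": TCP position; "tcp_rot": TCP orientation; "force": force on the tool from outside, world axes, zero at the start; "wrist_torque": the same for the moment, N m; "finger_gap": finger opening in mm; "gripper_force": force on a finger pad.
Only numpy, scipy, OpenCV 4.12 (cv2) and the standard library are available. Lean on these libraries where they do the work, as an engineer would, in place of code of your own. Each camera call takes 0.05 s, during which the arm holds its last target. There are 200 camera calls.

## Working session

There is one attempt and no reset: what is moved stays moved. The work goes in short steps, Python scripts to look and compute and a tool call to move; the robot and the scene stay as the last step left them, time stands still between calls to the robot, and variables do not carry over. Pictures are saved under pics/ and viewed, at most 10 in all, crops included, and the job is handed in when it is done.

Besides the shell and the picture viewer there is one more tool, called after "Call:" as name(argument=value, ...), one argument or row to a line, values as JSON. step_arm: Moves the arm, as the interface text tells. Shift numbers are shares of 0.8 m and turn numbers shares of 2 rad, none past 1 either way. Its arguments: {"type":"object","properties":{"moves":{"type":"string"},"force":{"type":"number"}},"required":["moves"]}

```bash
mkdir -p pics
python3 - <<'E'
from bench import manip
import cv2,pickle
for n in ("top","side"):
    c=manip.capture(n); cv2.imwrite(f"pics/{n}0.png",cv2.resize(c["img"][:,:,::-1],(768,576))); pickle.dump(c,open(n+".pkl","wb"))
o=manip.observe(); print(o)
E
```

```text
{'clock': 0.1, 'qpos': array([-1.26818735,  0.41185335, -0.01271631,  1.59696957,  0.00556288,
        1.13429619, -0.08218046]), 'joint_velocities': array([-0.00023627, -0.00062267, -0.00045058, -0.00237759,  0.000941  ,
        0.00034816, -0.00032586]), 'tau': array([ 3.60472302e-03, -6.01823330e+01,  6.84637818e-01, -3.00082684e+01,
        1.39995472e-02,  6.45878157e-03,  2.14524420e-05]), 'tcp_pos': array([226.33925281, 582.09059879, 230.51251967]), 'tcp_rot': array([-5.79046556e-01, -3.08755740e+00,  2.32051320e-03]), 'force': array([ 0.43050148, -0.08311231,  0.33831101]), 'wrist_torque': array([ 0.01249535, -0.03881302, -0.01974722]), 'gripper_force': 0.0, 'finger_gap': 85.31800269998638}
```

View pics/top0.png

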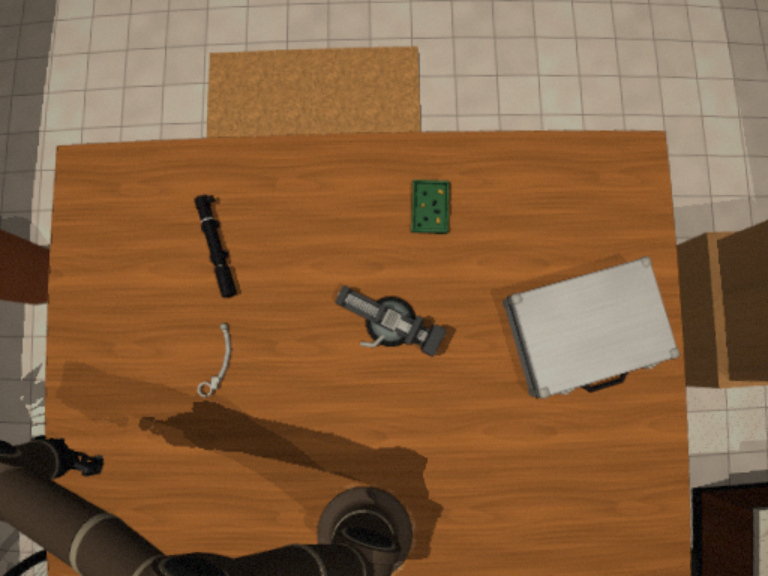

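View pics/side0.png

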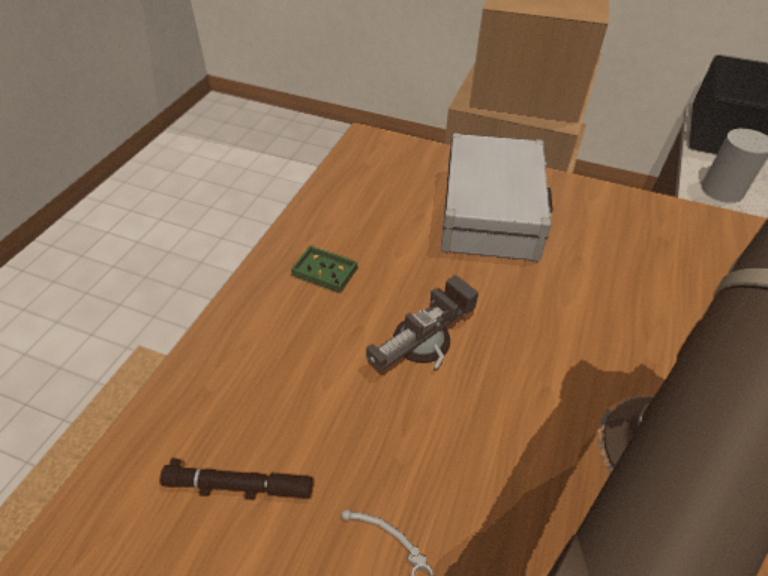

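The top view shows the clamp with its fixed jaw at about (434,340), its end stop at (346,297) and the paddle near (392,318). It opens towards the upper left. I'll enlarge both views.

Run:
```python
import cv2,pickle,numpy as np
t=pickle.load(open("top.pkl","rb"))["img"][180:245,215:305,::-1]
s=pickle.load(open("side.pkl","rb"))["img"][180:255,235:325,::-1]
a=cv2.resize(t,None,fx=8,fy=8,interpolation=cv2.INTER_CUBIC); cv2.imwrite("pics/tc.png",a)
cv2.imwrite("pics/sc.png",cv2.resize(s,None,fx=8,fy=8,interpolation=cv2.INTER_CUBIC))
```

```text
(no output)
```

View pics/tc.png

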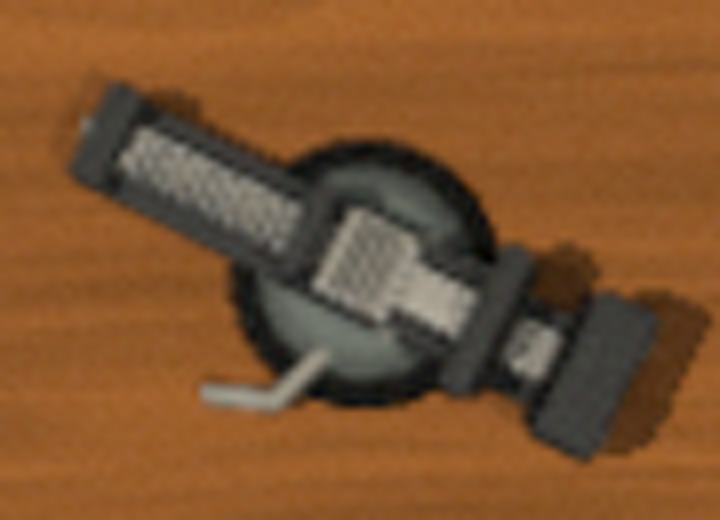

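View pics/sc.png

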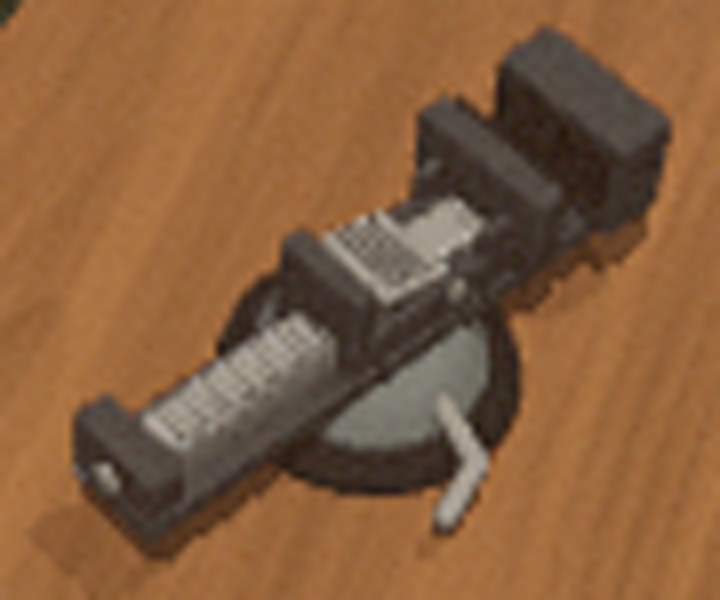

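```bash
cat > h.py <<'E'
import cv2,pickle,numpy as np
from scipy.optimize import least_squares
from scipy.spatial.transform import Rotation as Rn
def proj(c,P):
    return cv2.projectPoints(np.array(P,float).reshape(-1,1,3),cv2.Rodrigues(c["R"])[0],np.array(c["t"],float),c["K"],np.array(c["dist_coeffs"],float))[0][:,0]
def local(q): return np.array([[-108,0,94],[118,0,66],[-81+q,0,94],[-91+q+72,0,90]])  # last provisional
def world(p,L):
    a=p[2]; R=np.array([[np.cos(a),-np.sin(a),0],[np.sin(a),np.cos(a),0],[0,0,1]])
    return np.array(L)@R.T+[p[0],p[1],0]
E
python3 - <<'E'
from h import *
T=pickle.load(open("top.pkl","rb"));S=pickle.load(open("side.pkl","rb"))
ut=(np.array([[595,377],[130,143],[490,320],[315,235]])+.5)/8-.5+[215,180]
us=(np.array([[585,93],[490,150],[345,265]])+.5)/8-.5+[235,180]
def loc(p): 
    q,b=p[3:]; return np.array([[-108,0,94],[118,0,66],[-81+q,0,94],[-91+q+b,0,90]])
def f(p):
    W=world(p,loc(p)); return np.r_[(proj(T,W)-ut).ravel(),(proj(S,W[[0,2,3]])-us).ravel()]
r=least_squares(f,[500,-30,1,30,80]);p=r.x
print(p,np.degrees(p[2]),r.fun.round(1)); b=p[4]
for n,x,z in(("back",-91+p[3]+b,90),("paddle",-91+p[3]+b-18,75)): print(n,world(p,[[x,0,z]]))
from bench import manip
o=manip.observe();print(Rn.from_rotvec(o["tcp_rot"]).as_matrix().round(3))
E
```

```text
[504.25366225 -73.51612611   1.08391724  24.72033942  91.25908696] 62.10388317909963 [-0.2 -0.4 -0.5  0.1 -0.6 -0.1  0.  -0.   0.5 -0.7  0.8  0.  -0.4 -0.6]
back [[515.94078439 -51.43937548  90.        ]]
paddle [[507.51912589 -67.34772763  75.        ]]
[[-0.932  0.362 -0.   ]
 [ 0.362  0.932 -0.001]
 [-0.    -0.001 -1.   ]]
```

The fit agrees with the given sizes: plate offset 91 against 92, with residuals under 1 px. The jaw is at about 24.5 mm and the yaw is 62.1°. I'll set out to a point above the paddle with the tool x axis along the clamp x axis.

Call:
step_arm(
  moves="0 -0.622 -0.624 0.03 0.844;0 -0.622 -0.624 0.03 0.844;0 -0.622 -0.624 0.03 0.844;0 -0.622 -0.624 0.03 0.844;0 -0.622 -0.624 0.03 0.844",
  force=40,
)

```text
clock: 0.6
tcp_pos: [327.1, 351.6, 222.5]
tcp_rot: [-1.678, -2.656, 0.0]
force: [0.8, -0.3, -0.3]
finger_gap: 12.1
gripper_force: 0.0
```

```bash
cat > go.py <<'E'
import sys,numpy as np
from h import *
from bench import manip
def shares(tx,ty,tz,yaw):
    o=manip.observe();R=Rn.from_rotvec(o["tcp_rot"]).as_matrix()
    d=R.T@(np.array([tx,ty,tz])-o["tcp_pos"])/800
    cur=np.degrees(np.arctan2(R[1,0],R[0,0])); t=(cur-yaw+180)%360-180
    print("share",d.round(4),"turn",round(np.radians(t)/2,4),"pos",o["tcp_pos"].round(1),"yaw",round(cur,1),"F",o["force"].round(1),"tilt",R[:,2].round(3),"t",o["clock"],"gap",o["finger_gap"])
if __name__=="__main__": shares(*map(float,sys.argv[1:]))
E
python3 go.py 509.4 -63.8 200 62.1
```

```text
share [-0.5667 -0.0172  0.0281] turn 0.4654 pos [327.1 351.6 222.5] yaw 115.4 F [ 0.8 -0.3 -0.3] tilt [-0. -0. -1.] t 0.6 gap 12.14313691745112
```

Call:
step_arm(
  moves="0 -0.567 -0.017 0.028 0.465;0 -0.567 -0.017 0.028 0.465;0 -0.567 -0.017 0.028 0.465;0 -0.567 -0.017 0.028 0.465;0 -0.567 -0.017 0.028 0.465",
)

```text
clock: 1.1
tcp_pos: [428.9, 123.7, 210.5]
tcp_rot: [-2.534, -1.857, -0.001]
force: [1.2, 0.6, 0.5]
finger_gap: -0.2
gripper_force: 0.0
```

```bash
python3 go.py 509.4 -63.8 200 62.1
```

```text
share [-0.1932  0.1666  0.013 ] turn 0.0905 pos [428.9 123.7 210.5] yaw 72.5 F [1.2 0.6 0.5] tilt [ 0.  0. -1.] t 1.1 gap -0.18043846512681044
```

Call:
step_arm(
  moves="0 -0.193 0.167 0.013 0.09;0 -0.193 0.167 0.013 0.09;0 -0.193 0.167 0.013 0.09;0 -0.193 0.167 0.013 0.09;0 -0.193 0.167 0.013 0.09",
)

```text
clock: 1.6
tcp_pos: [511.6, -68.1, 200.0]
tcp_rot: [2.689, 1.617, -0.001]
force: [-0.3, 0.1, 0.6]
finger_gap: -0.1
gripper_force: 0.0
```

```bash
python3 go.py 509.4 -63.8 200 62.1
python3 - <<'E'
from bench import manip
import cv2,pickle
c=manip.capture("wrist");pickle.dump(c,open("w.pkl","wb"));cv2.imwrite("pics/w1.png",cv2.resize(c["img"][:,:,::-1],(768,576)))
E
python3 go.py 509.4 -63.8 200 62.1
```

```text
share [ 0.0035 -0.005   0.    ] turn -0.0005 pos [511.6 -68.1 200. ] yaw 62.0 F [-0.3  0.1  0.6] tilt [ 0.001 -0.003 -1.   ] t 1.6 gap -0.053042532975445256
share [ 0.0011 -0.0028 -0.0003] turn 0.0003 pos [511.  -65.6 199.8] yaw 62.1 F [-0.1  0.1  0.4] tilt [-0.    -0.002 -1.   ] t 1.65 gap -0.012690270692791937
```

View pics/w1.png

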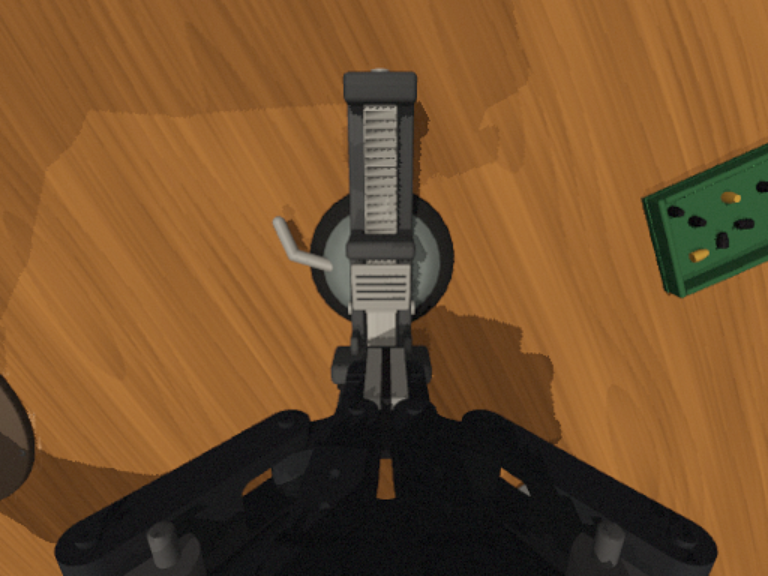

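In the wrist view the bar runs straight up the picture. The back plate's front top edge has its middle at about (381,257), the end stop's inner edge is at about (380,102), and the fingertips are at about (387,350). I'll check these against the fit.

Run:
```python
from h import *
W=pickle.load(open("w.pkl","rb"))
def ray(u,z):
    n=cv2.undistortPoints(np.array([[u]],float),W["K"],np.array(W["dist_coeffs"],float))[0,0]
    C=-W["R"].T@W["t"]; d=W["R"].T@np.r_[n,1]; return C+d*(z-C[2])/d[2]
p=[504.25,-73.5,1.0839]
u=np.array([np.cos(p[2]),np.sin(p[2])]);v=np.array([-u[1],u[0]])
for n,px,z in(("back",(381,257),90),("stop",(380,102),66),("paddleN",(381,309),70)):
    X=ray(((px[0]+.5)/2-.5,(px[1]+.5)/2-.5),z);d=X[:2]-p[:2];print(n,X.round(1),"clamp xy",(d@u).round(1),(d@v).round(1))
print(proj(W,[[511,-65.6,200]])*2)
```

```text
back [485.9  10.2  90. ] clamp xy 65.4 55.4
stop [516.6  71.6  66. ] clamp xy 134.0 57.0
paddleN [467.3 -10.9  70. ] clamp xy 38.1 61.9
[[505.95029313 483.55796688]]
```

Run:
```python
from h import *
W=pickle.load(open("w.pkl","rb"))
def ray(u,z):
    n=cv2.undistortPoints(np.array([[u]],float),W["K"],np.array(W["dist_coeffs"],float))[0,0]
    C=-W["R"].T@W["t"]; d=W["R"].T@np.r_[n,1]; return C+d*(z-C[2])/d[2]
p=[504.25,-73.5,1.0839]
u=np.array([np.cos(p[2]),np.sin(p[2])]);v=np.array([-u[1],u[0]])
for n,px,z in(("back",(381,257),90),("stop",(380,102),66),("paddleN",(381,309),70)):
    X=ray(((px[0]+.5)/1.5-.5,(px[1]+.5)/1.5-.5),z);d=X[:2]-p[:2];print(n,X.round(1),"clamp xy",(d@u).round(1),(d@v).round(1))
print(proj(W,[[511,-65.6,200]])*1.5)
```

```text
back [517.8 -52.   90. ] clamp xy 25.4 -1.9
stop [561.1  30.7  66. ] clamp xy 118.7 -1.4
paddleN [497.6 -89.5  70. ] clamp xy -17.2 -1.5
[[379.46271985 362.66847516]]
```

The wrist view agrees to within about 2 mm. Next I'll descend to just above the paddle.

```bash
python3 go.py 510.4 -64 84 62.1
```

```text
share [ 0.0017 -0.0017  0.1447] turn 0.0003 pos [511.  -65.6 199.8] yaw 62.1 F [-0.1  0.1  0.4] tilt [-0.    -0.002 -1.   ] t 1.65 gap -0.012690270692791937
```

Call:
step_arm(
  moves="0 0 0 0.05 0;0 0 0 0.1 0;0 0 0 0.145 0;0 0 0 0.145 0;0 0 0 0.145 0",
)

```text
clock: 2.15
tcp_pos: [507.9, -61.1, 82.5]
tcp_rot: [-2.684, -1.629, 0.008]
force: [-4.5, -5.4, -3.5]
finger_gap: -0.0
gripper_force: 3.1
```

```bash
python3 go.py 510.4 -64 69 62.1
```

```text
share [-0.0017  0.0045  0.0169] turn 0.0037 pos [507.9 -61.1  82.5] yaw 62.5 F [-4.5 -5.4 -3.5] tilt [-0.006 -0.001 -1.   ] t 2.15 gap -0.012481162133255038
```

The finger is already touching the back plate with about 7 N, so I'll back off 3 mm and centre it.

Call:
step_arm(
  moves="0 -0.005 0.004 0 0;0 -0.005 0.004 0 0;0 -0.005 0.004 0 0",
)

```text
clock: 2.45
tcp_pos: [512.3, -65.5, 84.7]
tcp_rot: [2.685, 1.631, 0.003]
force: [0.3, 0.1, 0.0]
finger_gap: 0.2
gripper_force: 0.0
```

```bash
python3 go.py 510.4 -64 69 62.1
python3 - <<'E'
from bench import manip
import cv2
c=manip.capture("wrist");cv2.imwrite("pics/w2.png",cv2.resize(c["img"][:,:,::-1],(768,576)))
E
```

```text
share [ 0.0006 -0.003   0.0196] turn 0.0039 pos [512.3 -65.5  84.7] yaw 62.5 F [0.3 0.1 0. ] tilt [ 0.002  0.001 -1.   ] t 2.45 gap 0.1591600283866163
```

View pics/w2.png

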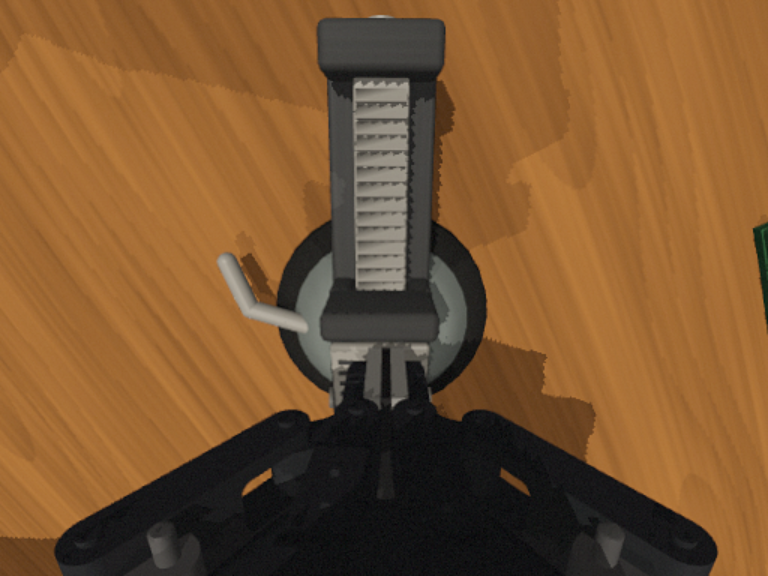

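The fingers stand over the paddle, just clear of the back plate. Next I'll press down.

Call:
step_arm(
  moves="0 0 -0.002 0.008 0;0 0 -0.003 0.014 0;0 0 -0.003 0.018 0;0 0 -0.003 0.021 0;0 0 -0.003 0.021 0",
)

```text
clock: 3.0
tcp_pos: [510.3, -64.8, 67.8]
tcp_rot: [-2.686, -1.63, -0.003]
force: [-0.7, 1.3, 10.4]
finger_gap: 0.4
gripper_force: 10.9
```

```bash
python3 go.py 510.4 -64 68 62.1
```

```text
share [ 0.001  -0.0003 -0.0002] turn 0.0035 pos [510.3 -64.8  67.8] yaw 62.5 F [-0.7  1.3 10.4] tilt [ 0.001  0.001 -1.   ] t 3.0 gap 0.43080488843500686
```

The paddle is on its stop at z 67.8 with 10 N. Next I'll push the jaw back.

Call:
step_arm(
  moves="0 0.006 0 0 0;0 0.013 0 0 0;0 0.02 0 0 0;0 0.027 0 0 0;0 0.034 0 0 0",
)

```text
clock: 3.5
tcp_pos: [522.4, -41.7, 67.9]
tcp_rot: [2.686, 1.628, 0.001]
force: [-1.4, -2.7, 11.0]
finger_gap: 0.4
gripper_force: 12.8
```

```bash
python3 go.py 547.4 6 68 62.1
```

```text
share [ 0.0673  0.0001 -0.0002] turn 0.003 pos [522.4 -41.7  67.9] yaw 62.4 F [-1.4 -2.7 11. ] tilt [ 0.001 -0.    -1.   ] t 3.5 gap 0.38040685815671277
```

Call:
step_arm(
  moves="0 0.008 0 0 0;0 0.016 0 0 0;0 0.024 0 0 0;0 0.032 0 0 0;0 0.04 0 0 0",
)

```text
clock: 4.0
tcp_pos: [537.3, -13.4, 67.9]
tcp_rot: [2.686, 1.628, 0.001]
force: [-1.0, -1.8, 11.4]
finger_gap: 0.7
gripper_force: 12.7
```

```bash
python3 go.py 548.2 9.6 68 62.1
```

```text
share [ 0.0318 -0.0013 -0.0002] turn 0.003 pos [537.3 -13.4  67.9] yaw 62.4 F [-1.  -1.8 11.4] tilt [ 0.001 -0.    -1.   ] t 4.0 gap 0.6518328410649561
```

Call:
step_arm(
  moves="0 0.006 0 0 0;0 0.012 0 0 0;0 0.018 0 0 0;0 0.022 0 0 0;0 0.025 0 0 0",
)

```text
clock: 4.5
tcp_pos: [546.8, 4.3, 67.9]
tcp_rot: [2.685, 1.628, 0.002]
force: [-1.1, -3.0, 9.9]
finger_gap: 0.1
gripper_force: 12.5
```

```bash
python3 go.py 548.2 9.6 68 62.1
```

```text
share [ 0.0067 -0.0015 -0.0001] turn 0.0031 pos [546.8   4.3  67.9] yaw 62.5 F [-1.1 -3.   9.9] tilt [ 0.001 -0.    -1.   ] t 4.5 gap 0.1489311924650015
```

Call:
step_arm(
  moves="0 0.003 0 0 0;0 0.006 0 0 0;0 0.008 0 0 0;0 0.01 0 0 0;0 0.01 0 0 0",
)

```text
clock: 5.0
tcp_pos: [550.3, 11.0, 67.9]
tcp_rot: [2.686, 1.628, 0.001]
force: [-0.7, -2.3, 11.1]
finger_gap: -0.0
gripper_force: 12.8
```

```bash
python3 go.py 548.2 9.6 68 62.1
```

```text
share [-0.0028 -0.0015 -0.0001] turn 0.003 pos [550.3  11.   67.9] yaw 62.4 F [-0.7 -2.3 11.1] tilt [ 0.001 -0.001 -1.   ] t 5.0 gap -0.04640168096813846
```

Call:
step_arm(
  moves="0 0.002 0 0 0;0 0.004 0 0 0;0 0.006 0 0 0;0 0.006 0 0 0",
)

```text
clock: 5.4
tcp_pos: [550.3, 11.1, 67.8]
tcp_rot: [2.687, 1.623, -0.007]
force: [-8.5, -12.9, 17.7]
finger_gap: -0.0
gripper_force: 19.3
```

The jaw is on the end stop: position is unchanged and the push has risen to 15 N. I'll lift straight up while still leaning, then back off once clear of the paddle, and rise.

Call:
step_arm(
  moves="0 0 0 -0.01 0;0 0 0 -0.022 0;0 -0.004 0 -0.024 0;0 -0.01 0 -0.024 0;0 -0.01 0 -0.024 0",
)

```text
clock: 5.9
tcp_pos: [547.8, 8.9, 86.1]
tcp_rot: [-2.686, -1.629, 0.001]
force: [0.1, -0.2, -0.0]
finger_gap: -0.1
gripper_force: 0.0
```

Call:
step_arm(
  moves="0 0 0 -0.04 0;0 0 0 -0.09 0;0 -0.04 0 -0.14 0;0 -0.09 0 -0.16 0;0 -0.09 0 -0.16 0",
)

```text
clock: 6.4
tcp_pos: [514.4, -59.6, 217.4]
tcp_rot: [2.689, 1.62, 0.006]
force: [0.7, -0.2, -0.1]
finger_gap: 0.0
gripper_force: 0.0
```

```bash
python3 go.py 548.2 9.6 68 62.1
python3 - <<'E'
from bench import manip
import cv2
c=manip.capture("wrist");cv2.imwrite("pics/w3.png",cv2.resize(c["img"][:,:,::-1],(768,576)))
E
```

```text
share [ 0.0959 -0.0039  0.1869] turn 0.0004 pos [514.4 -59.6 217.4] yaw 62.1 F [ 0.7 -0.2 -0.1] tilt [ 0.004 -0.    -1.   ] t 6.4 gap 0.034336511180127136
```

View pics/w3.png

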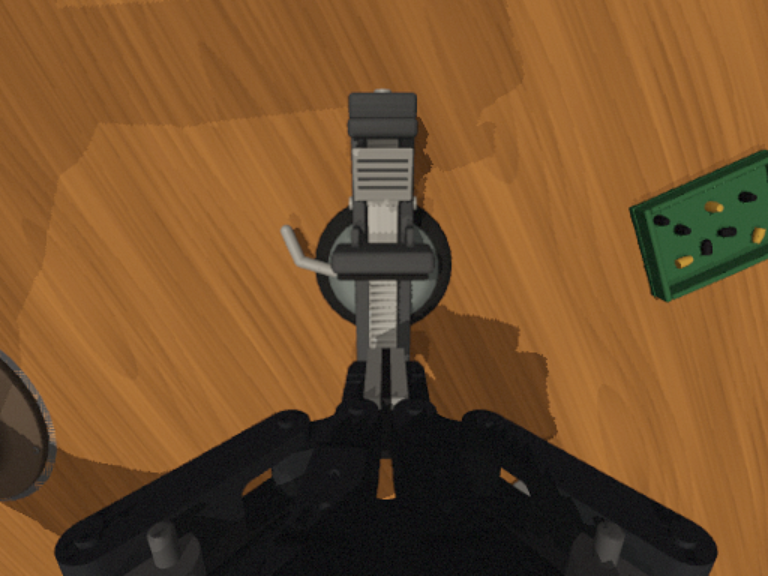

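The back plate sits against the end stop at about (382,118), the paddle is free and the tool is clear. I'll hand in.

```bash
python3 -c "
from bench import manip
print(manip.hand_in())"
```

```text
the job is handed in; nothing more can be done
None
```

The clamp is fully open: the jaw was pushed back to its end stop with the release paddle held down, the finger was then lifted off the paddle so it could spring up, nothing else was touched, and the job was handed in at about 6.5 s.

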